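Fill the photometer's vial block and hold the glass cell in its light path

ROBOT

A 6-joint arm with a two-finger parallel gripper is mounted at the origin on the work surface. World frame = base frame: x ahead of the robot, y to its left, z up, the work surface at z = 0. Lengths are in mm, angles in rad, forces in N, time in s.
With the tool pointing down it reaches from about 325 to 775 mm from the base axis. Payload 5.5 kg.
Tool frame: the origin (TCP) lies at the very end of the fingers, on their centre line; the grasp point (between the pads) lies 19 mm behind it (env.pinch_z is the distance from the TCP to the grasp point, in mm); z points along the fingers, y is the line along which they close (so a half turn about z gives the same grasp; the last joint's range is limited). The gripper opens to 85 mm and grips with 20 to 120 N. Pads are 22 mm wide; open, the fingers measure 114 mm over their backs; the gripper's body (76 mm by 85 mm) begins 54 mm behind the grasp point. The pads swing forward as they close: fully open they stand 13 mm farther back than shut.
Start: joints at [-1.282, 0.091, 1.231, -0, 1.82, -0.057], TCP at [203.37, -564.497, 231.275] pointing down, gripper open.
Joint ranges: [-2.87, 2.87], [-0.86, 2.18], [0.17, 2.46], [-1.51, 4.65], [0.06, 2.69], [-2.65, 2.65]. Speed limits (rad/s): [2.57, 2.57, 3.01, 3.14, 3.14, 3.14].

INTERFACE

Orientations are given as a unit quaternion [w, x, y, z].
In Python, from workcell import env gives the robot as it stands.
- The arm moves only by the tool play_rows, never from a script. Its argument "rows" is a list of rows, each a list of 7 numbers: the shift along the world's x, y, z in units of 30 mm (1.0 is 30 mm), then the turn, a rotation vector about the world's x, y, z in degrees, then the finger opening in mm, from 0 to 85.4. A call has 1 to 8 rows; each row is the pose to reach, as a shift and turn from the pose commanded when the call began; what a row does not reach only later rows make up. A row lasts 1/12 s, in which the tool goes at most 41.7 mm and 7.16 degrees, less where a joint would pass 70% of its speed; a pose out of reach is approached as far as the arm can. A call with a gripper value outside its range is refused whole. The fingers move at their own pace and stop on an object; "squeeze" is the grip in N (left out, the last holds). Time passes only in rows, so rows that repeat a pose let the fingers close. It gives the time, the measured TCP pose, the force, the opening and the grip force at its end, in the units of the state.
- env.state(): the state, without advancing time (a new reading comes with each control period).
- env.snapshot(name): name is "side" or "top" or "wrist"; returns a dict with "img" (400x640x3 uint8, red, green, blue), "K" (3x3 intrinsics, pixels), "R" (3x3) and "t" (3): a world point X has camera coordinates R X + t. Camera axes: x right, y down, z forward; pixel columns grow to the right and rows downward; lengths in mm; the calibration is good to about 2 mm. A picture is of the moment at which its call begins. There is no depth.
- env.job_done(): hands the job in; it is judged then, once.
The state is a dict: "time_s": time; "joints": joint angles; "dq": joint speeds; "joint_efforts": joint torques, N m; "ee_pos": TCP position; "tcp_rot": TCP orientation; "ft_force": force on the tool from outside, world axes, zero at the start; "moment": the same for the moment, N m; "gripper_width": finger opening in mm; "grip_force": force on a finger pad.
Only numpy, scipy, OpenCV 4.12 (cv2) and the standard library are available. Lean on these libraries where they do the work, as an engineer would, in place of code of your own. Each camera call takes 0.05 s, during which the arm holds its last target. There are 200 camera calls.

TASK

Get the photometer ready for a reading: put the two spare vials from the white tray fully down into the two empty pockets of its blue block, leaving the vials already in it alone. Then take the glass cell from the tray by its two frosted long faces only, never touching its clear end windows, and finish while holding it there: upright and still in mid-air, centred in the light path between the lamp and the sensor, with its clear windows facing them. Do not disturb the other things on the bench.

Things in the scene. Friction and masses are not known exactly. Their poses are not given: they have to be found in the camera images.
- photometer: Open teaching photometer, fixed, left or right of the tray. Origin under the centre of its grey base, 190 (x) x 290 (y) x 12 mm. At x = -55 mm a blue block, 44 (x) x 200 (y) mm, top at 38 mm, has four pockets in a row along y, 45 mm apart. At x = +50 mm two black barrels face each other along y: lamp at +y, sensor at -y.
- pocket0 (a point): Centre of the floor of pocket 0 of the blue block (14 mm above the bench). Each pocket is round, 24.5 mm in diameter with a 2 mm chamfer at its mouth, 24 mm deep. Any two of the four pockets are empty at the start, the other two hold a vial.
- pocket1 (a point): Centre of the floor of pocket 1 of the blue block (14 mm above the bench). Each pocket is round, 24.5 mm in diameter with a 2 mm chamfer at its mouth, 24 mm deep. Any two of the four pockets are empty at the start, the other two hold a vial.
- pocket2 (a point): Centre of the floor of pocket 2 of the blue block (14 mm above the bench). Each pocket is round, 24.5 mm in diameter with a 2 mm chamfer at its mouth, 24 mm deep. Any two of the four pockets are empty at the start, the other two hold a vial.
- pocket3 (a point): Centre of the floor of pocket 3 of the blue block (14 mm above the bench). Each pocket is round, 24.5 mm in diameter with a 2 mm chamfer at its mouth, 24 mm deep. Any two of the four pockets are empty at the start, the other two hold a vial.
- beam (a point): Middle of the light path, halfway between lamp and sensor, 75 mm above the bench, 63 mm above the base. Axes as the photometer's: y runs along the light path, z up. The open gap between the barrel faces is 100 mm, y = -50 to +50 mm here; the barrels are 40 mm in diameter and 66 mm long, centred on this axis, tops 95 mm above the bench.
- tray: Shallow white open tray with a thin dark liner, fixed, 210 (x) x 280 (y) x 16 mm high, walls and floor 4 mm thick; origin under its centre.
- spare_a: Spare vial, standing in the tray: upright closed glass cylinder, 22 mm in diameter, 60 mm tall, its top 18 mm a white cap of the same diameter, 3 mm chamfer at the foot, about 30 g. Origin at the centre of its underside, z up along it. The two spares are alike.
- spare_b: Spare vial, standing in the tray: upright closed glass cylinder, 22 mm in diameter, 60 mm tall, its top 18 mm a white cap of the same diameter, 3 mm chamfer at the foot, about 30 g. Origin at the centre of its underside, z up along it. The two spares are alike.
- vial_a: Vial like the spares, 22 mm in diameter, 60 mm tall, already seated in a pocket of the blue block at the start (its underside on the pocket floor, its top 74 mm above the bench). To be left there. Origin at the centre of its underside.
- vial_b: Vial like the spares, 22 mm in diameter, 60 mm tall, already seated in a pocket of the blue block at the start (its underside on the pocket floor, its top 74 mm above the bench). To be left there. Origin at the centre of its underside.
- cell: Closed rectangular glass cell, 46 (x) x 24 (y) x 60 (z) mm, about 80 g, upright in the tray. The two long faces (46 x 60, normal to y, 24 mm apart) are frosted whitish; the narrow end faces (normal to x, 46 mm apart) are clear windows, not to be touched by the robot. Light must run along its x axis, either way round. Origin: centre of its underside.
- cell_mid (a point): Centre of the cell, 30 mm above its underside.
- wash_bottle: Bystander: translucent white wash bottle with a bent spout, 70 mm in diameter, 210 mm tall, the spout reaching 75 mm out along its y axis. Origin at the centre of its underside.
- beaker: Bystander: translucent beaker, 84 mm across at the rim, 100 mm tall. Origin at the centre of its underside.
- petri_dish: Bystander: clear shallow dish, 84 mm in diameter, 14 mm tall. Origin at the centre of its underside.
There are look-alikes about, which are no part of the job. Leave any green or red look-alike of the spare_b alone. What is shaped like the spare_a but red is not meant.

How it is judged:
By the outcome, as a careful person would: the job done as asked, in the order asked, and still so for the second after the job is handed in, while the arm keeps its last pose, push and grip.
It also fails if it takes over 72 s, if anything falls off the work surface, if the arm or the gripper's body presses on something with over 40 N, if the wrist force passes 120 N, or if a joint passes its speed limit or range.

## Working session

There is one attempt and no reset: what is moved stays moved. The work goes in short steps, Python scripts to look and compute and a tool call to move; the robot and the scene stay as the last step left them, time stands still between calls to the robot, and variables do not carry over. Pictures are saved under pics/ and viewed, at most 13 in all, crops included, and the job is handed in when it is done.

Besides the shell and the picture viewer there is one more tool, called after "Request:" in YAML: its name, and indented under it one key for each argument. play_rows: Moves the arm, as the interface text tells. Its arguments: {"type":"object","properties":{"rows":{"type":"array"},"squeeze":{"type":"number"}},"required":["rows"]}

```bash
mkdir -p pics; python3 - <<'E'
from workcell import env
import cv2,numpy as np,pickle
d={}
for n in("top","side"):
    s=env.snapshot(n);d[n]=s
    cv2.imwrite(f"pics/{n}0.png",s["img"][:,:,::-1])
    print(n,np.round(s["K"],1).tolist(),np.round(s["R"],3).tolist(),np.round(s["t"],1).tolist())
pickle.dump(d,open("snap0.pkl","wb"))
st=env.state();print(st,env.pinch_z)
E
```

```text
top [[415.4, 0.0, 321.4], [0.0, 415.4, 202.2], [0.0, 0.0, 1.0]] [[0.015, -1.0, -0.022], [-0.997, -0.014, -0.075], [0.075, 0.023, -0.997]] [6.6, 613.8, 1272.1]
side [[375.8, 0.0, 317.2], [0.0, 375.8, 199.6], [0.0, 0.0, 1.0]] [[-0.792, -0.61, 0.023], [-0.41, 0.504, -0.76], [0.452, -0.611, -0.65]] [465.3, 302.1, 869.9]
{'time_s': 0.1, 'joints': array([-1.28164265e+00,  9.18019572e-02,  1.23178418e+00, -1.40315840e-05,
        1.81979673e+00, -5.66996473e-02]), 'dq': array([-7.33836017e-04, -1.97843348e-03, -2.81752382e-03, -8.12980841e-05,
       -6.77645005e-04, -7.75135526e-04]), 'joint_efforts': array([ 3.73231567e-03, -4.60219145e+01, -4.19217503e+01,  2.05485685e-05,
        1.06619720e-02,  7.12377187e-06]), 'ee_pos': array([ 203.32083716, -564.2283447 ,  230.24236354]), 'tcp_rot': array([-8.88278231e-04,  9.85085308e-01,  1.72064330e-01, -1.10556504e-04]), 'ft_force': array([-0.0832758 ,  0.54149111,  0.33380782]), 'moment': array([-0.05407015, -0.00670177, -0.02297945]), 'grip_force': 0.0, 'gripper_width': 84.95661350985505} 18.700000000000003
```

View pics/top0.png

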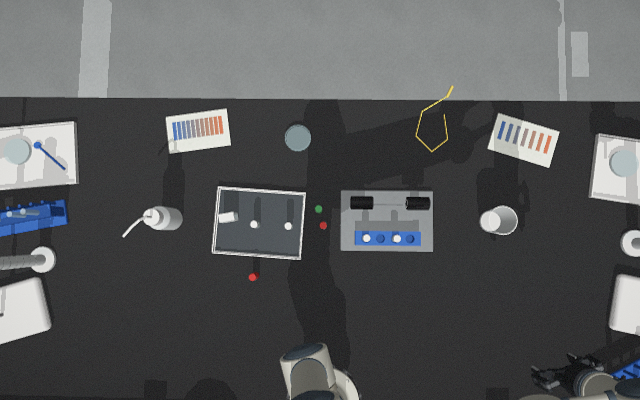

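View pics/side0.png

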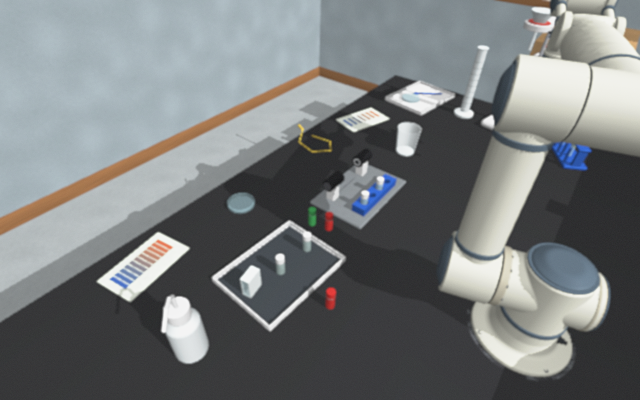

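The top view shows the tray at (258,223) with the cell at (228,217) and spares at (254,225) and (288,226). The photometer is at (387,221), with vials at (366,239) and (397,239) and empty pockets at (381,239) and (410,239). The green and red look-alikes stand outside the tray.

```bash
cat > h.py <<'E'
import numpy as np,cv2,pickle
from workcell import env
from scipy.spatial.transform import Rotation as Ro
def ray(s,uv):
    K,R,t=map(np.array,(s["K"],s["R"],s["t"]))
    d=R.T@np.linalg.inv(K)@np.array([uv[0],uv[1],1.0]); return -R.T@t,d
def pix(s,uv,z):
    c,d=ray(s,uv); return c+d*(z-c[2])/d[2]
def proj(s,X):
    p=np.array(s["R"])@np.array(X,float).T+np.array(s["t"])[:,None] if np.ndim(X)>1 else np.array(s["R"])@X+s["t"]
    q=np.array(s["K"])@p; return (q[:2]/q[2]).T
E
python3 - <<'E'
from h import *
s=pickle.load(open("snap0.pkl","rb"))["top"]
for n,uv,z in[("spare1",(254,224.5),67),("spare2",(288,226),67),("cell",(228,217),65),("v1",(366,238.5),74),("v2",(397,238.5),74),("p1",(381,239.5),38),("p2",(410,239.5),38),("barL",(362,203),95),("barR",(418,203),95),("baseTL",(341,191),12),("baseTR",(433,191),12),("baseBL",(341,251),12),("baseBR",(433,251),12),("trTL",(217,187),16),("trTR",(306,193),16),("trBL",(212,254),16),("trBR",(301,260),16),("green",(319,209),60),("red",(323,226),60),("red2",(252,278),60)]:
    print(n,pix(s,uv,z).round(0)[:2])
w=env.snapshot("wrist");R=np.array(w["R"]);st=env.state()
print(w["K"],R.round(3).tolist(),(-R.T@w["t"]-st["ee_pos"]).round(1))
i=s["img"][170:290,200:440][:,:,::-1]
cv2.imwrite("pics/crop.png",cv2.resize(i,None,fx=3.3,fy=3.3,interpolation=cv2.INTER_CUBIC))
E
```

```text
spare1 [540. 216.]
spare2 [537. 114.]
cell [562. 296.]
v1 [ 504. -120.]
v2 [ 505. -211.]
p1 [ 501. -168.]
p2 [ 502. -257.]
barL [ 608. -105.]
barR [ 610. -269.]
baseTL [651. -45.]
baseTR [ 654. -333.]
baseBL [463. -48.]
baseBR [ 468. -332.]
trTL [658. 347.]
trTR [643.  65.]
trBL [447. 355.]
trBR [433.  76.]
green [590.  22.]
red [539.   9.]
red2 [380. 219.]
[[296.27252149   0.         317.47780788]
 [  0.         296.27252149 198.01344271]
 [  0.           0.           1.        ]] [[0.339, -0.941, -0.001], [-0.9, -0.324, 0.29], [-0.273, -0.097, -0.957]] [ 69.7  24.4 143.4]
```

View pics/crop.png

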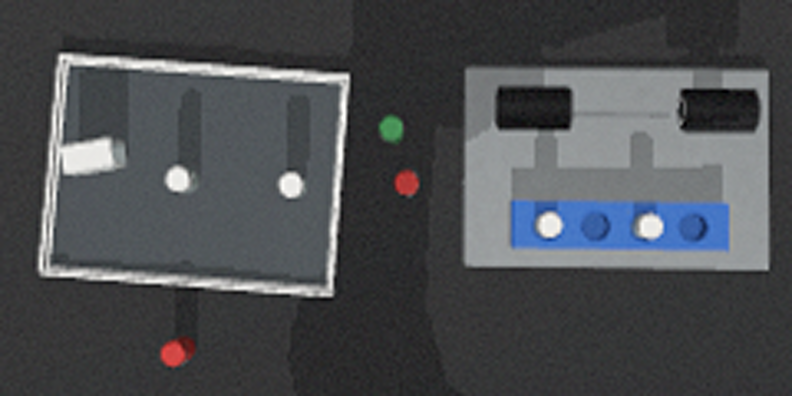

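Request:
play_rows:
  rows:
    - [6, 6, 0.6, 0, 0, 50, 85]
    - [6, 6, 0.6, 0, 0, 50, 85]
    - [6, 6, 0.6, 0, 0, 50, 85]
    - [6, 6, 0.6, 0, 0, 50, 85]
    - [6, 6, 0.6, 0, 0, 50, 85]
    - [6, 6, 0.6, 0, 0, 50, 85]
    - [6, 6, 0.6, 0, 0, 50, 85]
    - [6, 6, 0.6, 0, 0, 50, 85]

```text
time_s: 0.82
ee_pos: [385.2, -382.4, 249.5]
tcp_rot: [0.0, 0.818, 0.576, 0.0]
ft_force: [-0.2, -0.8, 0.3]
gripper_width: 85.1
grip_force: 0.0
```

Request:
play_rows:
  rows:
    - [5.2, 6.1, 0, 0, 0, 20.2, 85]
    - [5.2, 6.1, 0, 0, 0, 20.2, 85]
    - [5.2, 6.1, 0, 0, 0, 20.2, 85]
    - [5.2, 6.1, 0, 0, 0, 20.2, 85]
    - [5.2, 6.1, 0, 0, 0, 20.2, 85]
    - [5.2, 6.1, 0, 0, 0, 20.2, 85]
    - [5.2, 6.1, 0, 0, 0, 20.2, 85]
    - [5.2, 6.1, 0, 0, 0, 20.2, 85]

```text
time_s: 1.48
ee_pos: [539.6, -201.3, 248.3]
tcp_rot: [-0.001, 0.708, 0.707, -0.001]
ft_force: [0.2, -0.2, -0.4]
gripper_width: 85.0
grip_force: 0.0
```

```bash
python3 - <<'E'
from h import *
w=env.snapshot("wrist");st=env.state();w["st"]=st
pickle.dump(w,open("w1.pkl","wb"));cv2.imwrite("pics/w1.png",w["img"][:,:,::-1])
print(st["ee_pos"],st["tcp_rot"],st["joints"],st["time_s"])
E
```

```text
[ 538.99584636 -202.3295931   248.58381238] [-4.31271131e-04  7.08043328e-01  7.06168570e-01 -6.41196308e-04] [-4.17672214e-01  3.07869441e-02  1.26277438e+00 -9.20366279e-04
  1.84929829e+00 -4.15273367e-01] 1.5333
```

Request:
play_rows:
  rows:
    - [0, 10, 0, 0, 0, 0, 85]
    - [0, 10, 0, 0, 0, 0, 85]
    - [0, 10, 0, 0, 0, 0, 85]
    - [0, 10, 0, 0, 0, 0, 85]
    - [0, 10, 0, 0, 0, 0, 85]
    - [0, 10, 0, 0, 0, 0, 85]
    - [0, 10, 0, 0, 0, 0, 85]
    - [0, 10, 0, 0, 0, 0, 85]

```text
time_s: 2.2
ee_pos: [538.8, 101.7, 249.3]
tcp_rot: [-0.001, 0.707, 0.707, 0.001]
ft_force: [0.2, -0.8, 0.1]
gripper_width: 85.0
grip_force: 0.0
```

Request:
play_rows:
  rows:
    - [0, 3, 0, 0, 0, 0, 85]
    - [0, 3, 0, 0, 0, 0, 85]
    - [0, 3, 0, 0, 0, 0, 85]
    - [0, 3, 0, 0, 0, 0, 85]
    - [0, 3, 0, 0, 0, 0, 85]
    - [0, 3, 0, 0, 0, 0, 85]

```text
time_s: 2.7
ee_pos: [539.8, 186.2, 249.4]
tcp_rot: [0.0, 0.708, 0.706, -0.0]
ft_force: [0.8, -0.1, 0.1]
gripper_width: 85.1
grip_force: 0.0
```

```bash
python3 - <<'E'
from h import *
w=env.snapshot("wrist");st=env.state();w["st"]=st
pickle.dump(w,open("w2.pkl","wb"));cv2.imwrite("pics/w2.png",w["img"][:,:,::-1])
print(st["ee_pos"],st["tcp_rot"],st["joints"],st["time_s"])
E
```

```text
[539.8290956  186.1998717  249.42923618] [ 3.20211309e-04  7.08220281e-01  7.05991444e-01 -1.13574485e-04] [ 2.72969882e-01  1.71297019e-02  1.27514742e+00 -6.96536537e-04
  1.84920050e+00  2.75930474e-01] 2.75
```

View pics/w1.png

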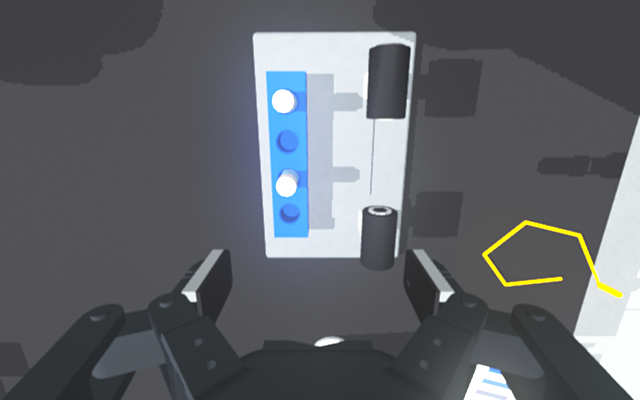

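View pics/w2.png

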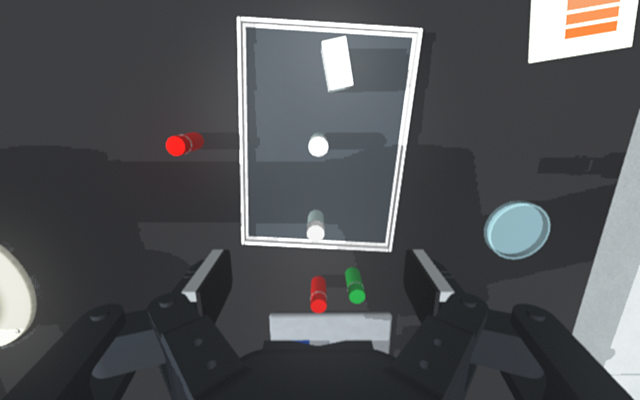

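The first wrist view shows seated vials at (284,101) and (287,183) and empty pockets at (288,140) and (290,212). The second shows the cell at (337,63), upright and slightly turned, with spares at (318,146) and (316,222).

```bash
cat > m.py <<'E'
from h import *
from scipy.optimize import least_squares
def blobs(m,lo=60,hi=9000):
    n,l,s,c=cv2.connectedComponentsWithStats(m.astype(np.uint8))
    return [(c[i].round(2),s[i].tolist(),l==i) for i in range(1,n) if lo<s[i,4]<hi]
E
python3 - <<'E'
from m import *
w=pickle.load(open("w1.pkl","rb"));I=w["img"].astype(int);hsv=cv2.cvtColor(w["img"],cv2.COLOR_RGB2HSV)
sub=np.zeros((400,640),bool);sub[60:245,262:312]=1
pts=[]
print("caps")
for c,s,_ in blobs(sub&(hsv[...,1]<60)&(I.min(2)>200)):print(c,s)
print("pockets")
for c,s,_ in blobs(sub&(hsv[...,1]>120)&(hsv[...,2]<190)&(hsv[...,2]>40)):print(c,s)
print(I[140,270:306:2].tolist()); print(I[212,272:308:2].tolist())
bl=sub&(hsv[...,1]>120)
cn=max(cv2.findContours(bl.astype(np.uint8),0,1)[0],key=cv2.contourArea);print("block",cv2.minAreaRect(cn), cv2.boxPoints(cv2.minAreaRect(cn)).tolist())
base=(hsv[...,1]<40)&(I.min(2)>110);base[:, :240]=0;base[:,430:]=0;base[270:]=0
cn=max(cv2.findContours((base).astype(np.uint8),0,1)[0],key=cv2.contourArea)
print("base",cv2.approxPolyDP(cv2.convexHull(cn),6,True)[:,0].tolist())
w=pickle.load(open("w2.pkl","rb"));I=w["img"].astype(int)
sub=np.zeros((400,640),bool);sub[34:236,255:395]=1
for th in(170,200,230):
    for c,s,l in blobs(sub&(I.min(2)>th)):
        cn=max(cv2.findContours(l.astype(np.uint8),0,1)[0],key=cv2.contourArea);print(th,c,s,cv2.boxPoints(cv2.minAreaRect(cn)).round(1).tolist())
E
```

```text
caps
[275.68 150.88] [262, 60, 50, 185, 2114]
[282.66 100.76] [272, 89, 22, 24, 407]
[285.87 185.19] [276, 174, 21, 23, 366]
pockets
[[86, 183, 255], [83, 183, 255], [84, 186, 255], [74, 140, 254], [70, 100, 189], [76, 133, 246], [78, 149, 253], [80, 150, 252], [80, 149, 252], [80, 149, 252], [80, 150, 252], [81, 150, 252], [81, 150, 252], [81, 149, 252], [81, 169, 255], [87, 186, 255], [88, 188, 255], [89, 189, 255]]
[[217, 233, 254], [75, 178, 255], [83, 181, 255], [81, 176, 255], [75, 125, 240], [71, 95, 168], [77, 133, 246], [82, 149, 253], [81, 148, 252], [81, 148, 251], [81, 149, 251], [82, 150, 252], [81, 151, 252], [83, 147, 251], [82, 173, 255], [88, 185, 255], [88, 185, 255], [87, 183, 255]]
block ((289.41229248046875, 153.8645477294922), (165.72781372070312, 39.352806091308594), 87.33700561523438) [[265.90716552734375, 72.00431060791016], [305.21746826171875, 70.17594146728516], [312.91741943359375, 235.72479248046875], [273.60711669921875, 237.55316162109375]]
base [[414, 32], [397, 256], [267, 257], [253, 33]]
170 [379.94  34.49] [358, 34, 37, 3, 63] [[358.0, 34.0], [394
[... 1087 characters left out ...]
, 235.1999969482422]]
200 [315.13 230.74] [307, 225, 17, 11, 156] [[307.0, 225.0], [323.0, 225.0], [323.0, 235.0], [307.0, 235.0]]
230 [336.84  62.67] [322, 36, 31, 54, 1267] [[320.1000061035156, 39.5], [345.5, 35.599998474121094], [353.20001220703125, 86.0], [327.79998779296875, 89.9000015258789]]
230 [317.82 146.07] [309, 137, 19, 19, 304] [[309.0, 137.0], [327.0, 137.0], [327.0, 155.0], [309.0, 155.0]]
230 [390.82 207.6 ] [387, 177, 8, 59, 108] [[386.29998779296875, 234.89999389648438], [394.0, 177.0], [395.8999938964844, 177.3000030517578], [388.20001220703125, 235.1999969482422]]
230 [315.14 231.09] [307, 226, 17, 10, 143] [[307.0, 226.0], [323.0, 226.0], [323.0, 235.0], [307.0, 235.0]]
```

```bash
python3 - <<'E'
from m import *
w=pickle.load(open("w1.pkl","rb"));I=w["img"].astype(int)
b=[(c,s) for c,s,_ in blobs((I[...,1]<165)&(I[...,2]>150)&(I[...,0]<110))];print(b)
block=np.array([[265.9,72],[305.2,70.2],[312.9,235.7],[273.6,237.6]]);base=np.array([[253,33],[414,32],[397,256],[267,257]])
# hull of block
hsv=cv2.cvtColor(w["img"],cv2.COLOR_RGB2HSV)
m=(hsv[...,1]>120)&(hsv[...,0]>95)&(hsv[...,0]<125)&(I[...,2]>150);m[:60]=0;m[245:]=0;m[:,:250]=0;m[:,320:]=0
cn=np.vstack([c for c in cv2.findContours(m.astype(np.uint8),0,1)[0] if cv2.contourArea(c)>50])
h=cv2.approxPolyDP(cv2.convexHull(cn),5,True)[:,0];print("blockhull",h.tolist())
loc=[[-77,100,38],[-33,100,38],[-33,-100,38],[-77,-100,38],[-95,145,12],[95,145,12],[95,-145,12],[-95,-145,12]]
h=h[np.argsort(np.arctan2(h[:,1]-155,h[:,0]-289))] # TL.. order: TL,TR,BR,BL
obs=np.vstack([h,base]) if len(h)==4 else None
pk=sorted([c for c,s in b if 250<c[0]<320],key=lambda c:c[1])
L=np.array(loc+[[-55,22.5,38],[-55,-67.5,38]],float)
O=np.vstack([h,base,pk[:2]]).astype(float)
def world(p):
    M=Ro.from_euler("z",p[2]).as_matrix();return L@M.T+[p[0],p[1],0]
f=lambda p:(proj(w,world(p))-O).ravel()
r=least_squares(f,[559,-189,0],loss="soft_l1");print(r.x.round(4));print(f(r.x).reshape(-1,2).round(1).tolist())
def pt(q):
    M=Ro.from_euler("z",r.x[2]).as_matrix();return (M@np.array(q)+[r.x[0],r.x[1],0]).round(1)
for n,q in [("p0",[-55,-67.5,14]),("p1",[-55,-22.5,14]),("p2",[-55,22.5,14]),("p3",[-55,67.5,14]),("beam",[50,0,75])]:print(n,pt(q))
print("capA direct",pix(w,[283.5,101],74))
for c in pk:print("pocket direct",pix(w,c,38))
w=pickle.load(open("w2.pkl","rb"))
for z in(64,65):print("cell",[pix(w,c,z).round(1)[:2].tolist() for c in([319.1,39.6],[345.5,35.2],[354,86],[327.6,90.4],[336.6,62.8])])
print("spare1",pix(w,[317.8,145.9],64.5),"spare2",pix(w,[315.2,230],64.5))
I=w["img"].astype(int);sub=np.zeros((400,640),bool);sub[200:245,300:335]=1
for c,s,_ in blobs(sub&(I.min(2)>180),30):print(c,s)
E
```

```text
[(array([298.76, 101.17]), [283, 89, 23, 26, 230]), (array([286.56, 141.42]), [276, 130, 22, 24, 423]), (array([302.74, 183.31]), [295, 170, 13, 53, 190]), (array([288.98, 213.45]), [279, 204, 21, 20, 341])]
blockhull [[305, 72], [307, 236], [275, 236], [266, 72]]
[ 5.594670e+02 -1.880787e+02 -1.400000e-03]
[[-0.2, -1.6], [0.6, -1.6], [0.5, 0.9], [-1.4, 0.9], [-1.1, -2.3], [4.0, -1.5], [1.0, 2.2], [-2.0, 1.2], [-11.0, 40.3], [3.3, 71.9]]
p0 [ 504.4 -255.5   14. ]
p1 [ 504.4 -210.5   14. ]
p2 [ 504.5 -165.5   14. ]
p3 [ 504.6 -120.5   14. ]
beam [ 609.5 -188.1   75. ]
capA direct [ 504.99112635 -120.85147589   74.        ]
pocket direct [ 518.36421659 -120.28360927   38.        ]
pocket direct [ 503.0573727  -165.40859739   38.        ]
pocket direct [ 521.32210261 -216.32934952   38.        ]
pocket direct [ 503.22666082 -255.66422233   38.        ]
cell [[542.2, 324.8], [568.4, 328.7], [578.4, 281.3], [550.9, 277.1], [559.9, 303.5]]
cell [[542.1, 324.6], [568.3, 328.5], [578.3, 281.3], [550.9, 277.1], [559.9, 303.4]]
spare1 [540.52937284 219.67377114  64.5       ] spare2 [537.10419829 119.71900809  64.5       ]
[315.96 235.53] [300, 225, 35, 19, 350]
```

Request:
play_rows:
  rows:
    - [0.02, 1.12, -1.3, 0, 0, 0, 85]
    - [0.02, 1.12, -2.6, 0, 0, 0, 85]
    - [0.02, 1.12, -3.9, 0, 0, 0, 85]
    - [0.02, 1.12, -4.5, 0, 0, 0, 85]
    - [0.02, 1.12, -4.5, 0, 0, 0, 85]
    - [0.02, 1.12, -4.5, 0, 0, 0, 85]

```text
time_s: 3.25
ee_pos: [539.7, 220.5, 113.6]
tcp_rot: [-0.0, 0.708, 0.706, -0.001]
ft_force: [0.3, -0.1, 1.3]
gripper_width: 85.0
grip_force: 0.0
```

```bash
python3 - <<'E'
from m import *
w=env.snapshot("wrist");st=env.state();w["st"]=st
pickle.dump(w,open("w3.pkl","wb"));cv2.imwrite("pics/w3.png",w["img"][:,:,::-1])
print(st["ee_pos"],st["time_s"])
I=w["img"].astype(int)
m=(I.min(2)>180)
for c,s,_ in blobs(m,200,20000):print(c,s,pix(w,c,64.5).round(1))
E
```

```text
[540.83084122 221.06983451 116.03872699] 3.3
[344.32  90.4 ] [192, 15, 290, 246, 8323] [556.3 304.3  64.5]
[349.91  90.74] [324, 47, 53, 88, 3497] [559.7 304.1  64.5]
[317.94 218.98] [303, 201, 32, 34, 764] [540.  220.3  64.5]
[258.09 325.06] [218, 314, 85, 16, 339] [493.  131.7  64.5]
[375.22 329.72] [327, 315, 91, 20, 356] [584.8 127.2  64.5]
[291.36 337.24] [222, 331, 130, 15, 710] [518.7 120.1  64.5]
```

View pics/w3.png

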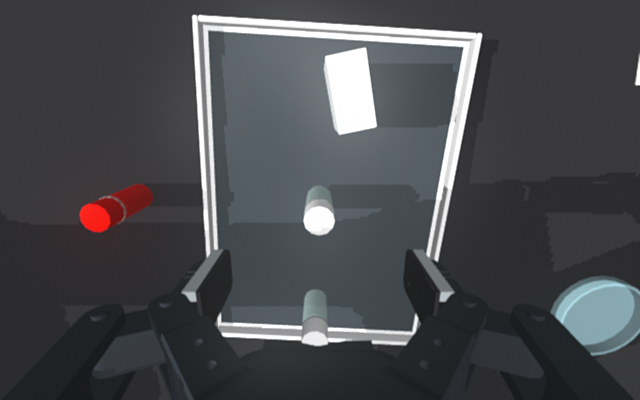

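The wrist view from 116 mm shows spare 1's cap at (318,219), centred between the fingers; the cell's top is at about (350,91).

Request:
play_rows:
  rows:
    - [0, -0.04, -1, 0, 0, 0, 85]
    - [0, -0.04, -2, 0, 0, 0, 85]
    - [0, -0.04, -2.77, 0, 0, 0, 85]
    - [0, -0.04, -2.77, 0, 0, 0, 85]
    - [0, -0.04, -2.77, 0, 0, 0, 20]
    - [0, -0.04, -2.77, 0, 0, 0, 20]
    - [0, -0.04, -2.77, 0, 0, 0, 20]
    - [0, -0.04, -2.77, 0, 0, 0, 20]
  squeeze: 30

```text
time_s: 3.97
ee_pos: [541.5, 221.4, 34.2]
tcp_rot: [0.001, 0.707, 0.707, 0.002]
ft_force: [0.1, -0.7, -0.3]
gripper_width: 38.4
grip_force: 0.0
```

Request:
play_rows:
  rows:
    - [0, 0, 0, 0, 0, 0, 20]
    - [0, 0, 0, 0, 0, 0, 20]
    - [0, 0, 0, 0, 0, 0, 20]
    - [0, 0, 0, 0, 0, 0, 20]
    - [0, 0, 0, 0, 0, 0, 20]
    - [0, 0, 0, 0, 0, 0, 20]

```text
time_s: 4.47
ee_pos: [540.8, 221.2, 32.9]
tcp_rot: [0.001, 0.707, 0.707, 0.001]
ft_force: [-0.7, 0.1, 6.1]
gripper_width: 20.7
grip_force: 29.6
```

Request:
play_rows:
  rows:
    - [0, 0, 0.7, 0, 0, 0, 20]
    - [0, 0, 1.6, 0, 0, 0, 20]
    - [0, 0, 2.6, 0, 0, 0, 20]
    - [0, 0, 3.3, 0, 0, 0, 20]
    - [0, -1.0, 3.3, 0, 0, 0, 20]
    - [-0.5, -2.3, 3.3, 0, 0, 0, 20]
    - [-1.2, -3.6, 3.3, 0, 0, 0, 20]
    - [-1.2, -4.9, 3.3, 0, 0, 0, 20]

```text
time_s: 5.13
ee_pos: [501.6, 73.5, 130.0]
tcp_rot: [-0.001, 0.706, 0.708, -0.0]
ft_force: [1.2, -0.0, 0.6]
gripper_width: 20.7
grip_force: 29.6
```

Request:
play_rows:
  rows:
    - [0, -1.3, 0, 0, 0, 0, 20]
    - [0, -2.6, 0, 0, 0, 0, 20]
    - [0, -3.9, 0, 0, 0, 0, 20]
    - [0, -5.2, 0, 0, 0, 0, 20]
    - [0, -6.5, 0, 0, 0, 0, 20]
    - [0, -7.5, 0, 0, 0, 0, 20]
    - [0, -8.0, 0, 0, 0, 0, 20]
    - [0, -8.0, 0, 0, 0, 0, 20]

```text
time_s: 5.8
ee_pos: [503.4, -169.3, 129.9]
tcp_rot: [0.0, 0.709, 0.706, -0.001]
ft_force: [-0.5, 0.0, -0.3]
gripper_width: 20.6
grip_force: 29.6
```

```bash
python3 - <<'E'
from m import *
import time
w=env.snapshot("wrist")
P=[];
for i in range(6):
    st=env.state();P.append(st["ee_pos"]);s2=env.snapshot("side")
w["st"]=st
pickle.dump(w,open("w4.pkl","wb"));cv2.imwrite("pics/w4.png",w["img"][:,:,::-1])
print(np.mean(P,0),np.std(P,0),st["time_s"])
cv2.imwrite("pics/s4.png",s2["img"][:,:,::-1])
E
```

```text
[ 503.9103257  -165.62262283  130.04557589] [0.19734569 0.89778645 0.14088435] 6.1
```

View pics/w4.png

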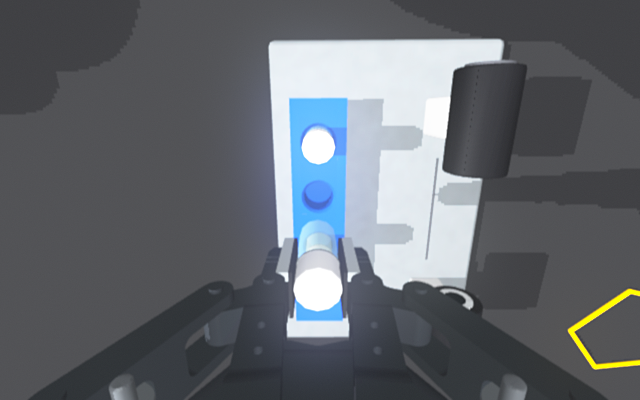

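Spare 1 is held upright with its cap disc at about (318,287). The pocket below is at (318,194) and the seated vial's cap is at (318,145).

```bash
python3 - <<'E'
from m import *
w=pickle.load(open("w4.pkl","rb"));I=w["img"].astype(int);hsv=cv2.cvtColor(w["img"],cv2.COLOR_RGB2HSV)
R=np.array(w["R"]);print("cam",-R.T@w["t"])
sub=np.zeros((400,640),bool);sub[260:312,292:346]=1
for th in(200,235,250):
  for c,s,_ in blobs(sub&(I.min(2)>th),100):print("cap",th,c,s)
sub[:]=0;sub[100:230,290:350]=1
for c,s,_ in blobs(sub&(I[...,1]<165)&(I[...,2]>130)&(I[...,0]<110),50):print("pk",c,s,pix(w,[s[0]+s[2]/2-.5,s[1]+s[3]/2-.5],38).round(1))
for c,s,_ in blobs(sub&(I.min(2)>200),50):print("v3",c,s,pix(w,[s[0]+s[2]/2-.5,s[1]+s[2]/2-.5],74).round(1), pix(w,[s[0]+s[2]/2-.5,s[1]+s[3]-.5-s[2]/2],74).round(1))
for v in(285,287,289):print(v,pix(w,(318,v),161.5).round(1))
print(env.state()["ee_pos"])
E
```

```text
cam [503.70111285 -95.58316861 273.32044214]
cap 200 [317.93 284.55] [294, 260, 48, 51, 2002]
cap 235 [317.55 288.68] [294, 267, 48, 44, 1605]
cap 250 [317.52 288.98] [294, 268, 48, 43, 1564]
pk [308.36 130.44] [300, 123, 25, 22, 80] [ 499.4 -114.8   38. ]
pk [338.69 139.47] [326, 127, 20, 28, 346] [ 517.8 -120.2   38. ]
pk [316.89 196.  ] [302, 180, 32, 33, 788] [ 503.5 -165.6   38. ]
v3 [317.73 145.98] [302, 129, 33, 35, 915] [ 504.  -119.4   74. ] [ 504.  -120.7   74. ]
v3 [290.51 198.81] [290, 152, 3, 78, 136] [ 485.8 -124.6   74. ] [ 484.2 -179.    74. ]
285 [ 503.6 -169.1  161.5]
287 [ 503.6 -170.1  161.5]
289 [ 503.6 -171.1  161.5]
[ 504.16511359 -164.91368198  130.26123556]
```

Request:
play_rows:
  rows:
    - [0, 0.04, -0.6, 0, 0, 0, 20]
    - [0, 0.04, -1.2, 0, 0, 0, 20]
    - [0, 0.04, -1.6, 0, 0, 0, 20]
    - [0, 0.04, -1.8, 0, 0, 0, 20]
    - [0, 0.04, -1.9, 0, 0, 0, 20]
    - [0, 0.04, -2.0, 0, 0, 0, 20]
    - [0, 0.04, -2.1, 0, 0, 0, 20]
    - [0, 0.04, -2.2, 0, 0, 0, 20]

```text
time_s: 6.82
ee_pos: [504.5, -165.1, 64.9]
tcp_rot: [0.001, 0.707, 0.707, 0.0]
ft_force: [-1.7, 0.1, 0.2]
gripper_width: 20.8
grip_force: 29.6
```

Request:
play_rows:
  rows:
    - [0, 0, -0.1, 0, 0, 0, 20]
    - [0, 0, -0.2, 0, 0, 0, 20]
    - [0, 0, -0.3, 0, 0, 0, 20]
    - [0, 0, -0.3, 0, 0, 0, 20]

```text
time_s: 7.15
ee_pos: [503.7, -164.8, 54.4]
tcp_rot: [-0.0, 0.707, 0.707, -0.0]
ft_force: [-0.3, 0.9, -1.2]
gripper_width: 20.9
grip_force: 29.6
```

Request:
play_rows:
  rows:
    - [0, 0, -0.1, 0, 0, 0, 20]
    - [0, 0, -0.2, 0, 0, 0, 20]
    - [0, 0, -0.3, 0, 0, 0, 20]
    - [0, 0, -0.36, 0, 0, 0, 20]
    - [0, 0, -0.4, 0, 0, 0, 20]
    - [0, 0, -0.42, 0, 0, 0, 20]
    - [0, 0, -0.42, 0, 0, 0, 20]

```text
time_s: 7.73
ee_pos: [503.9, -164.9, 43.0]
tcp_rot: [-0.0, 0.707, 0.707, -0.0]
ft_force: [-3.1, 1.0, 3.8]
gripper_width: 21.0
grip_force: 30.0
```

Request:
play_rows:
  rows:
    - [0, 0, 0, 0, 0, 0, 50]
    - [0, 0, 0, 0, 0, 0, 50]
    - [0, 0, 0, 0, 0, 0, 50]
    - [0, 0, 0, 0, 0, 0, 50]
    - [0, 0, 0.5, 0, 0, 0, 50]
    - [0, 0, 1.5, 0, 0, 0, 50]
    - [0, 0, 2.6, 0, 0, 0, 60]
    - [0, 0, 2.9, 0, 0, 0, 85]

```text
time_s: 8.4
ee_pos: [505.8, -165.7, 135.2]
tcp_rot: [0.004, 0.707, 0.707, 0.001]
ft_force: [0.2, 0.3, 0.3]
gripper_width: 70.3
grip_force: 0.0
```

Request:
play_rows:
  rows:
    - [0, 1.2, 0, 0, 0, 0, 85]
    - [0.3, 2.5, 0, 0, 0, 0, 85]
    - [0.7, 3.8, 0, 0, 0, 0, 85]
    - [1.1, 5.1, 0, 0, 0, 0, 85]
    - [1.1, 6.4, 0, 0, 0, 0, 85]
    - [1.1, 7.7, 0, 0, 0, 0, 85]
    - [1.1, 9, 0, 0, 0, 0, 85]
    - [1.1, 9.45, 0, 0, 0, 0, 85]

```text
time_s: 9.07
ee_pos: [536.5, 123.3, 129.3]
tcp_rot: [-0.001, 0.706, 0.709, 0.001]
ft_force: [0.4, 0.4, 0.3]
gripper_width: 85.1
grip_force: 0.0
```

Request:
play_rows:
  rows:
    - [0, 0, 0, 0, 0, 0, 85]
    - [0, 0, 0, 0, 0, 0, 85]
    - [0, 0, 0, 0, 0, 0, 85]

```text
time_s: 9.32
ee_pos: [537.1, 117.4, 129.4]
tcp_rot: [0.0, 0.707, 0.707, -0.0]
ft_force: [0.3, 0.2, -0.6]
gripper_width: 85.0
grip_force: 0.0
```

```bash
python3 - <<'E'
from m import *
w=env.snapshot("wrist");st=env.state()
pickle.dump(w,open("w5.pkl","wb"));cv2.imwrite("pics/w5.png",w["img"][:,:,::-1])
print(st["ee_pos"],st["time_s"])
I=w["img"].astype(int)
sub=np.zeros((400,640),bool);sub[180:260,280:360]=1
for th in(180,235):
  for c,s,_ in blobs(sub&(I.min(2)>th),100,20000):print(c,s,pix(w,c,64.5).round(1),pix(w,[s[0]+s[2]/2-.5,s[1]+s[3]-.5-s[2]/2],64.5).round(1))
E
```

```text
[537.15304598 117.09203966 129.50940385] 9.3667
[317.97 221.1 ] [280, 183, 80, 59, 2020] [537.5 109.4  64.5] [538.7 124.9  64.5]
[318.06 219.76] [280, 199, 80, 36, 1085] [537.6 110.5  64.5] [538.7 130.3  64.5]
[318.55 236.38] [280, 232, 80, 10, 456] [538.   96.9  64.5] [538.7 124.9  64.5]
```

```bash
python3 - <<'E'
from m import *
w=pickle.load(open("w5.pkl","rb"));g=w["img"].min(2)
print(g[150:262:3,318].tolist());print(g[208,295:345:2].tolist());print(g[150:262:3,300].tolist())
k=cv2.getStructuringElement(cv2.MORPH_ELLIPSE,(17,17))
for th in(180,220,240):
  m=cv2.morphologyEx((g>th).astype(np.uint8),cv2.MORPH_OPEN,k);m[:,:270]=0;m[:,370:]=0
  for c,s,_ in blobs(m,100,20000):print(th,c,s,pix(w,c,64.5).round(1))
E
```

```text
[111, 112, 110, 113, 113, 113, 114, 114, 116, 117, 117, 174, 176, 180, 182, 229, 230, 255, 255, 255, 255, 255, 255, 255, 255, 255, 255, 255, 248, 255, 134, 117, 117, 116, 114, 115, 112, 111]
[146, 146, 146, 145, 171, 255, 255, 255, 255, 255, 255, 255, 255, 255, 255, 255, 255, 255, 213, 143, 148, 148, 147, 139, 134]
[111, 110, 111, 111, 112, 113, 113, 113, 114, 116, 117, 117, 118, 120, 121, 121, 122, 122, 143, 147, 146, 147, 146, 146, 148, 174, 255, 238, 255, 255, 111, 117, 117, 116, 114, 115, 113, 111]
180 [316.47 213.9 ] [303, 190, 29, 50, 1085] [536.4 115.2  64.5]
220 [316.95 215.98] [303, 195, 29, 45, 929] [536.8 113.5  64.5]
240 [317.28 213.42] [304, 200, 28, 29, 626] [537.  115.5  64.5]
```

Request:
play_rows:
  rows:
    - [0, 0, -1.1, 0, 0, 0, 85]
    - [0, 0, -2.2, 0, 0, 0, 85]
    - [0, 0, -3, 0, 0, 0, 85]
    - [0, 0, -3.22, 0, 0, 0, 85]
    - [0, 0, -3.22, 0, 0, 0, 60]
    - [0, 0, -3.22, 0, 0, 0, 20]
    - [0, 0, -3.22, 0, 0, 0, 20]
    - [0, 0, -3.22, 0, 0, 0, 20]

```text
time_s: 10.03
ee_pos: [538.5, 118.5, 35.5]
tcp_rot: [0.001, 0.707, 0.707, 0.002]
ft_force: [-0.2, -0.3, 0.7]
gripper_width: 38.4
grip_force: 0.0
```

Request:
play_rows:
  rows:
    - [0, 0, 0, 0, 0, 0, 20]
    - [0, 0, 0, 0, 0, 0, 20]
    - [0, 0, 0, 0, 0, 0, 20]
    - [0, 0, 0, 0, 0, 0, 20]
    - [0, 0, 0, 0, 0, 0, 20]
    - [0, 0, 0, 0, 0, 0, 20]
    - [0, 0, 0, 0, 0, 0, 20]
    - [0, 0, 0, 0, 0, 0, 20]

```text
time_s: 10.7
ee_pos: [538.0, 118.7, 34.8]
tcp_rot: [0.001, 0.707, 0.707, 0.001]
ft_force: [-0.2, -0.9, 5.7]
gripper_width: 20.8
grip_force: 29.5
```

Request:
play_rows:
  rows:
    - [0, 0, 0.7, 0, 0, 0, 20]
    - [0, 0, 1.6, 0, 0, 0, 20]
    - [0, 0, 2.6, 0, 0, 0, 20]
    - [0, -0.5, 3.2, 0, 0, 0, 20]
    - [-0.4, -1.7, 3.2, 0, 0, 0, 20]
    - [-0.8, -2.9, 3.2, 0, 0, 0, 20]
    - [-1.12, -4.1, 3.2, 0, 0, 0, 20]
    - [-1.12, -5.4, 3.2, 0, 0, 0, 20]

```text
time_s: 11.37
ee_pos: [502.0, -44.1, 129.4]
tcp_rot: [-0.0, 0.706, 0.708, 0.0]
ft_force: [0.4, -0.4, -0.9]
gripper_width: 21.1
grip_force: 29.5
```

Request:
play_rows:
  rows:
    - [0, -1.3, 0, 0, 0, 0, 20]
    - [0, -2.6, 0, 0, 0, 0, 20]
    - [0, -3.9, 0, 0, 0, 0, 20]
    - [0, -5.2, 0, 0, 0, 0, 20]
    - [0, -6.2, 0, 0, 0, 0, 20]
    - [0, -6.8, 0, 0, 0, 0, 20]
    - [0, -7.0, 0, 0, 0, 0, 20]
    - [0, -7.0, 0, 0, 0, 0, 20]

```text
time_s: 12.03
ee_pos: [503.0, -254.5, 128.6]
tcp_rot: [-0.0, 0.708, 0.706, -0.0]
ft_force: [0.3, -0.7, 0.1]
gripper_width: 20.9
grip_force: 29.5
```

Request:
play_rows:
  rows:
    - [0, 0, 0, 0, 0, 0, 20]
    - [0, 0, 0, 0, 0, 0, 20]
    - [0, 0, 0, 0, 0, 0, 20]

```text
time_s: 12.28
ee_pos: [503.7, -252.0, 129.1]
tcp_rot: [-0.0, 0.706, 0.708, 0.0]
ft_force: [0.5, -0.1, -0.1]
gripper_width: 20.9
grip_force: 29.5
```

```bash
python3 - <<'E'
from m import *
w=env.snapshot("wrist");st=env.state()
pickle.dump(w,open("w6.pkl","wb"));cv2.imwrite("pics/w6.png",w["img"][:,:,::-1])
print(st["ee_pos"],st["time_s"])
I=w["img"].astype(int)
sub=np.zeros((400,640),bool);sub[255:315,285:352]=1
z=st["ee_pos"][2]-30.3+60
for th in(235,250):
  for c,s,_ in blobs(sub&(I.min(2)>th),100,20000):print(c,s,pix(w,c,z).round(1))
sub[:]=0;sub[60:250,285:352]=1
for c,s,_ in blobs(sub&(I[...,1]<165)&(I[...,2]>130)&(I[...,0]<110),50):print("pk",c,s,pix(w,[s[0]+s[2]/2-.5,s[1]+s[3]/2-.5],38).round(1))
for c,s,_ in blobs(sub&(I.min(2)>235),100):print("v",c,s,pix(w,[s[0]+s[2]/2-.5,s[1]+s[3]-.5-s[2]/2],74).round(1))
E
```

```text
[ 503.69540434 -252.12001513  129.17479571] 12.3333
[317.48 288.47] [294, 268, 47, 42, 1560] [ 503.7 -254.9  158.9]
[317.51 288.76] [295, 269, 46, 41, 1517] [ 503.7 -255.   158.9]
pk [334.63  92.89] [329, 77, 9, 30, 71] [ 515.3 -166.6   38. ]
pk [304.91 142.89] [301, 134, 15, 23, 53] [ 496.3 -206.2   38. ]
pk [333.78 147.21] [327, 137, 11, 27, 86] [ 515.2 -210.1   38. ]
pk [316.61 204.68] [301, 190, 32, 31, 758] [ 503.  -255.8   38. ]
v [287.13 127.2 ] [285, 60, 6, 155, 413] [ 482.5 -248.8   74. ]
v [317.57  88.89] [300, 71, 36, 37, 1009] [ 503.6 -167.3   74. ]
v [317.82 157.27] [302, 140, 33, 35, 862] [ 504.1 -210.6   74. ]
```

View pics/w6.png

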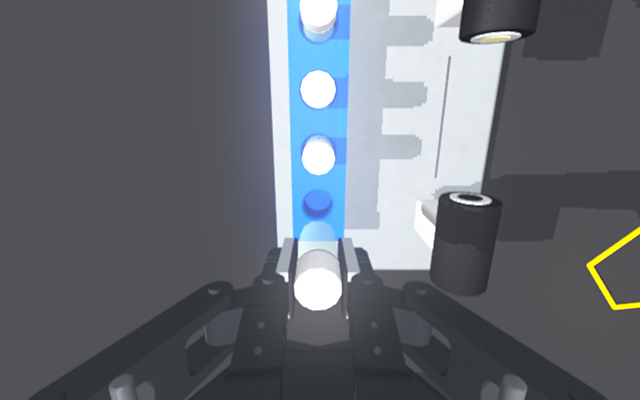

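Pockets 2 and 1 hold vials at (318,89) and (318,157); the empty pocket 0 is at (317,205) and the held cap at (317,288). The alignment is good, so I will lower spare 2.

Request:
play_rows:
  rows:
    - [0.01, -0.02, -0.6, 0, 0, 0, 20]
    - [0.01, -0.02, -1.2, 0, 0, 0, 20]
    - [0.01, -0.02, -1.6, 0, 0, 0, 20]
    - [0.01, -0.02, -1.8, 0, 0, 0, 20]
    - [0.01, -0.02, -1.9, 0, 0, 0, 20]
    - [0.01, -0.02, -2.0, 0, 0, 0, 20]
    - [0.01, -0.02, -2.1, 0, 0, 0, 20]
    - [0.01, -0.02, -2.2, 0, 0, 0, 20]

```text
time_s: 13.0
ee_pos: [504.2, -254.0, 63.9]
tcp_rot: [0.001, 0.707, 0.707, 0.0]
ft_force: [-0.1, 2.1, 1.1]
gripper_width: 21.1
grip_force: 29.6
```

Request:
play_rows:
  rows:
    - [0, 0, -0.1, 0, 0, 0, 20]
    - [0, 0, -0.2, 0, 0, 0, 20]
    - [0, 0, -0.3, 0, 0, 0, 20]
    - [0, 0, -0.3, 0, 0, 0, 20]

```text
time_s: 13.33
ee_pos: [503.7, -253.7, 53.4]
tcp_rot: [-0.0, 0.707, 0.707, 0.0]
ft_force: [0.5, 1.3, -1.5]
gripper_width: 21.3
grip_force: 29.4
```

Request:
play_rows:
  rows:
    - [0, 0, -0.1, 0, 0, 0, 20]
    - [0, 0, -0.2, 0, 0, 0, 20]
    - [0, 0, -0.26, 0, 0, 0, 20]
    - [0, 0, -0.3, 0, 0, 0, 20]
    - [0, 0, -0.33, 0, 0, 0, 20]
    - [0, 0, -0.33, 0, 0, 0, 20]

```text
time_s: 13.83
ee_pos: [503.9, -253.9, 44.8]
tcp_rot: [0.0, 0.707, 0.707, 0.0]
ft_force: [-0.5, 3.7, 4.3]
gripper_width: 20.8
grip_force: 30.0
```

Request:
play_rows:
  rows:
    - [0, 0, -0.05, 0, 0, 0, 20]
    - [0, 0, -0.05, 0, 0, 0, 20]
    - [0, 0, -0.05, 0, 0, 0, 20]

```text
time_s: 14.08
ee_pos: [504.0, -254.0, 44.7]
tcp_rot: [0.001, 0.707, 0.707, 0.0]
ft_force: [-3.4, 5.1, 12.1]
gripper_width: 21.0
grip_force: 30.8
```

Request:
play_rows:
  rows:
    - [0, 0, -0.02, 0, 0, 0, 50]
    - [0, 0, -0.02, 0, 0, 0, 50]
    - [0, 0, -0.02, 0, 0, 0, 50]
    - [0, 0, -0.02, 0, 0, 0, 50]
    - [0, 0, 0.5, 0, 0, 0, 50]
    - [0, 0, 1.5, 0, 0, 0, 50]
    - [0, 0, 2.8, 0, 0, 0, 60]
    - [0, 0, 4.0, 0, 0, 0, 85]

```text
time_s: 14.75
ee_pos: [503.0, -253.9, 163.0]
tcp_rot: [-0.001, 0.707, 0.707, -0.0]
ft_force: [0.0, -0.1, 0.9]
gripper_width: 70.5
grip_force: 0.0
```

Request:
play_rows:
  rows:
    - [0, 1, 0, 0, 0, 0, 85]
    - [0, 1, 0, 0, 0, 0, 85]
    - [0, 1, 0, 0, 0, 0, 85]
    - [0, 1, 0, 0, 0, 0, 85]
    - [0, 1, 0, 0, 0, 0, 85]

```text
time_s: 15.17
ee_pos: [503.2, -224.4, 161.2]
tcp_rot: [-0.001, 0.707, 0.707, -0.001]
ft_force: [-0.0, 0.1, -0.4]
gripper_width: 85.1
grip_force: 0.0
```

```bash
python3 - <<'E'
from m import *
w=env.snapshot("wrist");s=env.snapshot("side");st=env.state();print(st["ee_pos"])
pickle.dump((w,s),open("w7.pkl","wb"))
a=cv2.resize(w["img"][0:260,230:440],None,fx=2,fy=2,interpolation=cv2.INTER_CUBIC)
b=cv2.resize(s["img"][160:225,330:417],None,fx=4.6,fy=4.6,interpolation=cv2.INTER_CUBIC);b=b[:,:378]
c=np.zeros((520,800,3),np.uint8);c[:a.shape[0],:a.shape[1]]=a;c[:b.shape[0],420:420+b.shape[1]]=b
cv2.imwrite("pics/w7.png",c[:,:,::-1])
E
```

```text
[ 503.21701902 -224.44323189  161.39614136]
```

View pics/w7.png

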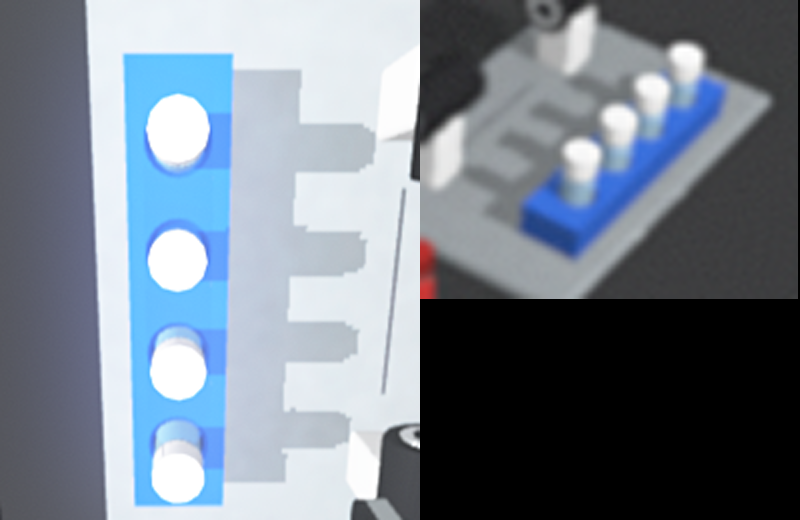

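All four vials sit at equal height in a straight row. The cell is next.

Request:
play_rows:
  rows:
    - [0, 1.3, 0.2, 0, 0, 2, 85]
    - [0.2, 2.6, 0.2, 0, 0, 4, 85]
    - [0.4, 3.9, 0.2, 0, 0, 6, 85]
    - [0.6, 5.2, 0.2, 0, 0, 8, 85]
    - [0.8, 6.5, 0.2, 0, 0, 10.7, 85]
    - [1.0, 7.8, 0.2, 0, 0, 10.7, 85]
    - [1.2, 9.1, 0.2, 0, 0, 10.7, 85]
    - [1.4, 10.4, 0.2, 0, 0, 10.7, 85]

```text
time_s: 15.93
ee_pos: [545.6, 89.4, 168.1]
tcp_rot: [-0.0, 0.638, 0.77, -0.0]
ft_force: [1.2, -0.1, 0.0]
gripper_width: 84.9
grip_force: 0.0
```

Request:
play_rows:
  rows:
    - [0.2, 1.3, 0, 0, 0, 0, 85]
    - [0.49, 2.6, 0, 0, 0, 0, 85]
    - [0.49, 3.9, 0, 0, 0, 0, 85]
    - [0.49, 5.2, 0, 0, 0, 0, 85]
    - [0.49, 6.4, 0, 0, 0, 0, 85]
    - [0.49, 6.4, 0, 0, 0, 0, 85]
    - [0.49, 6.4, 0, 0, 0, 0, 85]
    - [0.49, 6.4, 0, 0, 0, 0, 85]

```text
time_s: 16.6
ee_pos: [560.5, 279.4, 167.7]
tcp_rot: [-0.0, 0.638, 0.77, -0.001]
ft_force: [-0.5, -0.1, 0.2]
gripper_width: 85.1
grip_force: 0.0
```

```bash
python3 - <<'E'
from m import *
d=pickle.load(open("snap0.pkl","rb"))
for n,u,z in[("top",(147,214),200),("top",(176,218),20),("top",(165,217),150),("side",(190,356),0),("side",(178,306),170)]:print(n,u,pix(d[n],u,z).round())
w=env.snapshot("wrist");st=env.state()
pickle.dump(w,open("w8.pkl","wb"));print(st["ee_pos"],st["tcp_rot"],st["time_s"])
R=np.array(w["R"]);print("cam",-R.T@w["t"])
cv2.imwrite("pics/w8.png",w["img"][:,:,::-1])
I=w["img"].astype(int);sub=np.zeros((400,640),bool);sub[100:280,250:400]=1
for th in(180,220,250):
  for c,s,l in blobs(sub&(I.min(2)>th),300,20000):
    cn=max(cv2.findContours(l.astype(np.uint8),0,1)[0],key=cv2.contourArea);bx=cv2.boxPoints(cv2.minAreaRect(cn))
    print(th,c,s,bx.round(1).tolist(),cv2.approxPolyDP(cn,4,True)[:,0].tolist())
E
```

```text
top (147, 214) [562. 484. 200.]
top (176, 218) [558. 472.  20.]
top (165, 217) [556. 454. 150.]
side (190, 356) [542. 506.   0.]
side (178, 306) [542. 493. 170.]
[560.61798846 278.85447678 168.08738606] [ 4.90062669e-05  6.38445915e-01  7.69666495e-01 -5.46067321e-04] 16.65
cam [546.74276442 351.88690754 311.23516798]
180 [336.32 115.91] [262, 100, 138, 36, 941] [[262.0, 100.0999984741211], [263.79998779296875, 93.0], [400.6000061035156, 128.8000030517578], [398.79998779296875, 135.8000030517578]] [[262, 100], [399, 135], [397, 128], [302, 103]]
180 [322.88 169.2 ] [309, 143, 29, 54, 1541] [[309.0, 196.0], [309.0, 143.0], [337.0, 143.0], [337.0, 196.0]] [[309, 143], [310, 196], [336, 196], [337, 143]]
220 [336.67 115.99] [265, 100, 135, 36, 735] [[264.8999938964844, 100.30000305175781], [266.5, 94.4000015258789], [400.5, 129.3000030517578], [398.8999938964844, 135.1999969482422]] [[265, 100], [399, 135], [398, 129], [311, 106]]
220 [322.93 168.65] [309, 143, 29, 53, 1460] [[309.0, 143.0], [337.0, 143.0], [337.0, 195.0], [309.0, 195.0]] [[310, 143], [310, 195], [336, 195], [337, 144]]
```

View pics/w8.png

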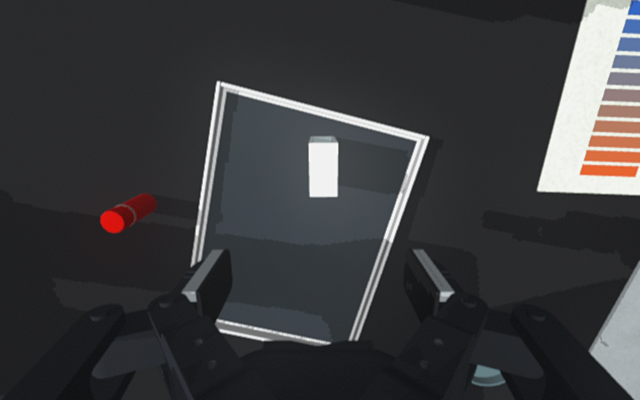

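The cell's top face spans (309–337, 143–196) and is parallel to the image columns, so the tool yaw already matches it.

```bash
python3 - <<'E'
from m import *
w=pickle.load(open("w8.pkl","rb"))
P=[pix(w,c,64.5)[:2].round(1) for c in([309,142.5],[337.5,142.5],[336.5,196.5],[309.5,196.5],[323.2,168.3])];print(P,np.mean(P[:4],0))
a=(P[0]+P[1])/2-(P[2]+P[3])/2;print(np.degrees(np.arctan2(a[1],a[0])),np.linalg.norm(a),env.state()["ee_pos"])
for e in((0,3),(1,2)):
  v=P[e[0]]-P[e[1]];print(np.degrees(np.arctan2(v[1],v[0])))
r=Ro.from_quat(env.state()["tcp_rot"],scalar_first=True).as_matrix();print(r.round(4))
E
```

```text
[array([544.9, 323.6]), array([568. , 327.9]), array([576.6, 282.3]), array([553.6, 278. ]), array([560.5, 304.6])] [560.775 302.95 ]
100.74098822590723 46.413171621857536 [560.61798846 278.85447678 168.08738606]
100.80161823569075
100.68033386560998
[[-1.848e-01  9.828e-01 -6.000e-04]
 [ 9.828e-01  1.848e-01 -9.000e-04]
 [-8.000e-04 -8.000e-04 -1.000e+00]]
```

Request:
play_rows:
  rows:
    - [0, 0.8, -1, 0, 0, 0, 85]
    - [0, 0.8, -2, 0, 0, 0, 85]
    - [0, 0.8, -3.0, 0, 0, 0, 85]
    - [0, 0.8, -3.8, 0, 0, 0, 85]
    - [0, 0.8, -4.5, 0, 0, 0, 85]
    - [0, 0.8, -4.8, 0, 0, 0, 85]
    - [0, 0.8, -4.8, 0, 0, 0, 60]
    - [0, 0.8, -4.8, 0, 0, 0, 22]
  squeeze: 40

```text
time_s: 17.32
ee_pos: [560.8, 303.1, 25.2]
tcp_rot: [0.0, 0.639, 0.77, 0.0]
ft_force: [1.2, 0.3, 0.3]
gripper_width: 63.1
grip_force: 0.0
```

Request:
play_rows:
  rows:
    - [0, 0, 0, 0, 0, 0, 20]
    - [0, 0, 0, 0, 0, 0, 20]
    - [0, 0, 0, 0, 0, 0, 20]
    - [0, 0, 0, 0, 0, 0, 20]
    - [0, 0, 0, 0, 0, 0, 20]
    - [0, 0, 0, 0, 0, 0, 20]
    - [0, 0, 0, 0, 0, 0, 20]
    - [0, 0, 0, 0, 0, 0, 20]

```text
time_s: 17.98
ee_pos: [561.4, 304.4, 26.7]
tcp_rot: [0.001, 0.638, 0.77, 0.001]
ft_force: [0.3, -0.2, 5.9]
gripper_width: 23.8
grip_force: 39.9
```

Request:
play_rows:
  rows:
    - [0, 0, 0, 0, 0, 0, 20]
    - [0, 0, 0, 0, 0, 0, 20]
    - [0, 0, 0, 0, 0, 0, 20]
    - [0, 0, 0, 0, 0, 0, 20]

```text
time_s: 18.32
ee_pos: [561.4, 304.4, 26.7]
tcp_rot: [0.001, 0.638, 0.77, 0.001]
ft_force: [0.2, -0.8, 6.8]
gripper_width: 23.5
grip_force: 39.9
```

Request:
play_rows:
  rows:
    - [0, 0, 0.4, 0, 0, 0, 20]
    - [0, 0, 1.0, 0, 0, 0, 20]
    - [0, 0, 1.8, 0, 0, 0, 20]
    - [0, 0, 2.7, 0, 0, 0, 20]
    - [0, 0, 3.6, 0, 0, 0, 20]
    - [0.2, -0.5, 4.45, 0, 0, -2, 20]
    - [0.4, -1.4, 4.45, 0, 0, -4, 20]
    - [0.6, -2.4, 4.45, 0, 0, -6, 20]

```text
time_s: 18.98
ee_pos: [579.1, 232.8, 161.7]
tcp_rot: [0.001, 0.677, 0.736, 0.002]
ft_force: [0.3, -0.4, -1.6]
gripper_width: 24.0
grip_force: 39.3
```

Request:
play_rows:
  rows:
    - [0.2, -1, 0, 0, 0, -2, 20]
    - [0.4, -2.1, 0, 0, 0, -4, 20]
    - [0.6, -3.2, 0, 0, 0, -4.8, 20]
    - [0.8, -4.3, 0, 0, 0, -4.8, 20]
    - [1.03, -5.4, 0, 0, 0, -4.8, 20]
    - [1.03, -6.5, 0, 0, 0, -4.8, 20]
    - [1.03, -7.6, 0, 0, 0, -4.8, 20]
    - [1.03, -8.7, 0, 0, 0, -4.8, 20]

```text
time_s: 19.65
ee_pos: [608.9, -30.5, 158.5]
tcp_rot: [-0.0, 0.708, 0.707, -0.0]
ft_force: [-0.2, 0.2, -0.8]
gripper_width: 23.5
grip_force: 39.3
```

Request:
play_rows:
  rows:
    - [0, -1.1, 0, 0, 0, 0, 20]
    - [0, -2.2, 0, 0, 0, 0, 20]
    - [0, -3.2, 0, 0, 0, 0, 20]
    - [0, -4.1, 0, 0, 0, 0, 20]
    - [0, -4.8, 0, 0, 0, 0, 20]
    - [0, -5.2, 0, 0, 0, 0, 20]
    - [0, -5.27, 0, 0, 0, 0, 20]
    - [0, -5.27, 0, 0, 0, 0, 20]

```text
time_s: 20.32
ee_pos: [609.2, -187.1, 158.1]
tcp_rot: [-0.0, 0.708, 0.706, 0.0]
ft_force: [-0.6, 0.3, -0.7]
gripper_width: 23.5
grip_force: 39.3
```

Request:
play_rows:
  rows:
    - [0, 0, 0, 0, 0, 0, 20]
    - [0, 0, 0, 0, 0, 0, 20]
    - [0, 0, 0, 0, 0, 0, 20]
    - [0, 0, 0, 0, 0, 0, 20]

```text
time_s: 20.65
ee_pos: [609.4, -186.0, 158.2]
tcp_rot: [-0.0, 0.707, 0.707, 0.0]
ft_force: [-0.3, 0.2, -0.7]
gripper_width: 23.6
grip_force: 39.3
```

```bash
python3 - <<'E'
from m import *
w=env.snapshot("wrist");st=env.state();pickle.dump(w,open("w9.pkl","wb"))
print(st["ee_pos"],st["tcp_rot"],st["time_s"],st["gripper_width"],st["grip_force"])
I=w["img"].astype(int);sub=np.zeros((400,640),bool);sub[180:340,270:370]=1
z=st["ee_pos"][2]-22.2+60
for th in(200,230,250):
  for c,s,l in blobs(sub&(I.min(2)>th),300,20000):
    cn=max(cv2.findContours(l.astype(np.uint8),0,1)[0],key=cv2.contourArea);ap=cv2.approxPolyDP(cn,5,True)[:,0]
    print(th,c,s,ap.tolist(),[pix(w,p,z)[:2].round(1).tolist() for p in ap])
E
```

```text
[ 609.40829046 -186.20192938  158.2034929 ] [2.34742930e-05 7.07227657e-01 7.06985882e-01 5.80020617e-05] 20.7 23.797835028120275 39.26361322402954
200 [317.45 291.07] [287, 245, 63, 95, 5548] [[288, 245], [290, 339], [345, 339], [349, 247]] [[597.9, -163.8], [597.5, -208.8], [621.4, -208.9], [621.8, -164.7]]
230 [317.49 291.6 ] [287, 246, 62, 94, 5446] [[287, 246], [290, 339], [345, 339], [348, 246]] [[597.5, -164.2], [597.5, -208.8], [621.4, -208.9], [621.4, -164.3]]
250 [317.68 291.48] [287, 246, 62, 94, 5374] [[288, 246], [290, 339], [344, 339], [348, 246]] [[597.9, -164.2], [597.5, -208.8], [621.0, -208.9], [621.4, -164.3]]
```

Request:
play_rows:
  rows:
    - [0, -0.03, -0.3, 0, 0, 0, 20]
    - [0, -0.03, -0.8, 0, 0, 0, 20]
    - [0, -0.03, -1.3, 0, 0, 0, 20]
    - [0, -0.03, -1.8, 0, 0, 0, 20]
    - [0, -0.03, -2.3, 0, 0, 0, 20]
    - [0, -0.03, -2.7, 0, 0, 0, 20]
    - [0, -0.03, -2.95, 0, 0, 0, 20]
    - [0, -0.03, -3.03, 0, 0, 0, 20]

```text
time_s: 21.37
ee_pos: [608.4, -187.6, 64.9]
tcp_rot: [-0.001, 0.708, 0.707, -0.001]
ft_force: [-0.0, 0.3, -1.1]
gripper_width: 23.6
grip_force: 39.3
```

Request:
play_rows:
  rows:
    - [0, 0, 0, 0, 0, 0, 20]
    - [0, 0, 0, 0, 0, 0, 20]
    - [0, 0, 0, 0, 0, 0, 20]
    - [0, 0, 0, 0, 0, 0, 20]
    - [0, 0, 0, 0, 0, 0, 20]
    - [0, 0, 0, 0, 0, 0, 20]
    - [0, 0, 0, 0, 0, 0, 20]
    - [0, 0, 0, 0, 0, 0, 20]

```text
time_s: 22.03
ee_pos: [609.3, -188.0, 67.3]
tcp_rot: [0.0, 0.708, 0.707, 0.0]
ft_force: [-0.4, -0.2, -0.5]
gripper_width: 23.5
grip_force: 39.3
```

```bash
python3 - <<'E'
from m import *
w=env.snapshot("wrist");st=env.state();pickle.dump(w,open("w10.pkl","wb"))
print(st["ee_pos"],st["tcp_rot"],st["time_s"],st["gripper_width"],st["ft_force"],abs(st["dq"]).max())
I=w["img"].astype(int);sub=np.zeros((400,640),bool);sub[180:360,270:370]=1
z=st["ee_pos"][2]-22.2+60
for c,s,l in blobs(sub&(I.min(2)>230),1300,20000):
    cn=max(cv2.findContours(l.astype(np.uint8),0,1)[0],key=cv2.contourArea);ap=cv2.approxPolyDP(cn,5,True)[:,0]
    print(c,s,ap.tolist(),[pix(w,p,z)[:2].round(1).tolist() for p in ap])
cv2.imwrite("pics/w10.png",w["img"][:,:,::-1])
E
```

```text
[ 609.26891675 -187.99624045   67.23455729] [ 3.26394714e-05  7.07643206e-01  7.06569949e-01 -2.23335614e-06] 22.0833 23.712572360649524 [-0.32787023 -0.37918688 -0.3671993 ] 0.001160065788952649
[317.39 292.89] [287, 246, 62, 97, 5608] [[287, 246], [290, 340], [344, 340], [348, 246]] [[597.4, -166.3], [597.3, -211.4], [620.8, -211.5], [621.3, -166.3]]
```

View pics/w10.png

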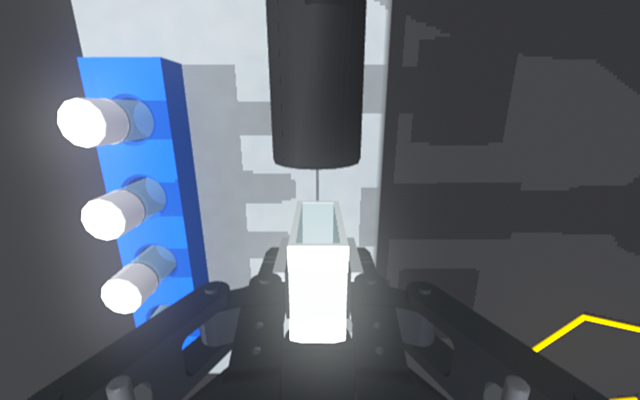

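The cell is upright at (317,293), lined up with the lamp barrel at (317,160) and the path line, with its window facing the lamp. It needs a last 0.9 mm trim in y.

Request:
play_rows:
  rows:
    - [0, 0.03, 0, 0, 0, 0, 20]
    - [0, 0.03, 0, 0, 0, 0, 20]
    - [0, 0.03, 0, 0, 0, 0, 20]
    - [0, 0.03, 0, 0, 0, 0, 20]
    - [0, 0.03, 0, 0, 0, 0, 20]
    - [0, 0.03, 0, 0, 0, 0, 20]
    - [0, 0.03, 0, 0, 0, 0, 20]
    - [0, 0.03, 0, 0, 0, 0, 20]

```text
time_s: 22.75
ee_pos: [609.3, -187.1, 67.2]
tcp_rot: [-0.0, 0.708, 0.707, -0.0]
ft_force: [0.2, 0.7, -1.1]
gripper_width: 23.6
grip_force: 39.3
```

```bash
python3 -c "
from workcell import env
s=env.state();print(s['ee_pos'],s['gripper_width'],abs(s['dq']).max());print(env.job_done())"
```

```text
[ 609.25769327 -187.09153181   67.16531802] 23.628982942000444 0.001713845632908318
the job is handed in; nothing more can be done
None
```

I handed the job in at about 23 s with both spare vials seated in the two empty pockets and the cell held still by its frosted faces, within about 1 mm of the beam centre by my measurements, windows facing lamp and sensor; `job_done()` returned no verdict.

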